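# Seat the bearing cup square in the drive housing

## Robot

A 6-joint arm with a two-finger parallel gripper is mounted at the origin on the work surface. World frame = base frame: x ahead of the robot, y to its left, z up, the work surface at z = 0. Lengths are in m, angles in rad, forces in N, time in s.
With the tool pointing down it reaches from about 0.4 to 0.825 m from the base axis. Payload 7 kg.
Tool frame: the origin (TCP) lies between the finger pads; the fingertips stand 8 mm ahead of it and the grasp point (between the pads) lies 11 mm behind it (arm.finger_overhang is the distance from the TCP to the fingertips, in m); z points along the fingers, y is the line along which they close (so a half turn about z gives the same grasp; the last joint's range is limited). The gripper opens to 88 mm and grips with 3 to 60 N. Pads are 19 mm wide; open, the fingers measure 130 mm over their backs; the gripper's body (78 mm by 193 mm) begins 47 mm behind the grasp point.
Start: joints at [1.599, 0.359, 0.012, 0, -1.224, -0.288], TCP at [0.173, 0.652, 0.235] pointing down, gripper open.
Joint ranges: [-3.07, 3.07], [-1.43, 2.12], [-1.02, 1.25], [-3.03, 1.67], [-3.05, -0], [-3.03, 3.03]. Speed limits (rad/s): [2.39, 2.39, 3.01, 3.14, 3.14, 3.14].

## Interface

Orientations are given as [roll, pitch, yaw] about the fixed x, y, z axes, in that order (R = Rz(yaw) Ry(pitch) Rx(roll)).
In Python, from station import arm gives the robot as it stands.
- The arm moves only by the tool move_arm, never from a script. Its argument "rows" is text: rows parted by semicolons, each of 7 numbers parted by spaces: the turn, a rotation vector about the tool's x, y, z in degrees, then the shift along the tool's x, y, z in m, then the finger opening in m, from 0 to 0.0876. A call has 1 to 8 rows; each row shifts and turns the commanded pose from where the row before left it, along the tool's axes as they then stand; what a row does not reach is not made up. A row lasts 1/8 s, in which the tool goes at most 62.5 mm and 10.7 degrees, less where a joint would pass 70% of its speed; a pose out of reach is approached as far as the arm can. A call is refused whole if a number of a shift passes 0.0625 or a number of a turn 10.7, either way. A call with a gripper value outside its range is refused whole. The fingers move at their own pace and stop on an object; "squeeze" is the grip in N (left out, the last holds). Time passes only in rows, so rows that do not move let the fingers close. It gives the time, the measured TCP pose, the force, the opening and the grip force at its end, in the units of the state.
- arm.get_state(): the state, without advancing time (a new reading comes with each control period).
- arm.grab_frame(name): name is "side" or "top"; returns (picture, depth): 384x512x3 uint8, blue, green, red; 384x512 float32, m along the optical axis (not along the pixel's ray), 0 where there is no reading.
- arm.camera_model(name): a dict with "mtx" (3x3 intrinsics, pixels), "camera_from_world" (4x4, takes a point from world to camera coordinates). Camera axes: x right, y down, z forward; pixel columns grow to the right and rows downward; lengths in m; the calibration is good to about 2 mm. A picture is of the moment at which its call begins. camera_model takes no time and is no camera call.
- arm.job_done(): hands the job in; it is judged then, once.
The state is a dict: "t": time; "q": joint angles; "qd": joint speeds; "joint_efforts": joint torques, N m; "eef_pos": TCP position; "ee_rot": TCP orientation; "force": force on the tool from outside, world axes, zero at the start; "moment": the same for the moment, N m; "width": finger opening in m; "gripper_force": force on a finger pad.
Only numpy, scipy, OpenCV 4.12 (cv2) and the standard library are available. Lean on these libraries where they do the work, as an engineer would, in place of code of your own. Each camera call takes 0.05 s, during which the arm holds its last target. There are 200 camera calls.

## Task

Take the white drift from its red stand and, with gentle alternating taps or pushes around the flange, work the bearing cup down into the drive housing, keeping it square so that it never cocks, until its flange is fully home all round. Prove it home with a firm push of about 20 N held for a moment, never more than 30 N and with nothing but the drift touching the cup. Then hang the drift back in its stand, collar down on it, and let go, leaving the other things on the bench alone.

Things in the scene. Friction and masses are not known exactly. Their poses are not given: they have to be found in the camera images.
- housing: Aluminium drive housing fixed to the bench, a block 110 x 110 x 45 mm high with a round bore, on a blue riser that lifts it by 0 to 12 mm; origin at the centre of the block's underside, z up, x and y along its sides. A short steel shaft, 14 mm in diameter, stands in the bore, its top 5 mm below the block's top face.
- cup_rim (a point): Centre of the top face of the steel bearing cup started in the housing's bore; z is the cup's axis. Its flange is a flat ring 68 mm outside, 40 mm inside, 5 mm thick. At the start it stands about 6 to 7 mm proud of its seat and may be cocked by up to 0.8 degrees. Home, the flange lies on the housing's top all round, its top face 50 mm above the housing's origin.
- drift_mid (a point): Point to grip on the drift, on its axis 45 mm above the underside of its blue collar and half-way up the 90 mm long part above it; z along it to the top. Above the collar (32 mm in diameter, 6 mm thick) is a round white handle 24 mm in diameter. It starts hanging upright in the stand, collar on the stand's top.
- stand_mouth (a point): Centre of the mouth of the round hole in the red drift stand, a fixed block 70 x 70 x 50 mm high; the hole is 20 mm in diameter and 44 mm deep, open to the top (z up). Hanging home, the drift's collar lies on the block's top.
- cup: The cup; origin 5 mm below cup_rim. Tight fit: it stays where left. Pressed on one side of the flange, that side sinks at about 4 to 5 N, the opposite side stays, those between sink half as much. A side that has had its share of travel before the others resists 8 to 10 N; all home is a hard stop. Tilted over 2.5 degrees (2.9 mm over the flange) it is cocked and ruined; over 30 N damages it.
- drift: The loose nylon drift, 100 g; origin on its axis at the underside of the collar. Below the collar its 16 mm diameter foot, which does the pressing, is screwed out to a length of 30 to 39 mm, different each time and not measured; it is stiff and does not change in use.
- solder_spool: Bystander: steel-grey solder spool 56 mm in diameter, 40 mm high, standing; origin under its centre.
- relay_module: Bystander: green circuit board 70 x 50 mm on 10 mm brass feet with a blue relay, 28 mm high; origin under its centre.
- side_cutters: Bystander: blue-handled side cutters lying flat, 150 mm long, 14 mm high; origin on the bench near the middle of its length.
Things that resemble listed ones, but are neither listed nor needed, are in the scene too. Of the things that look like the drift, the smallest one is meant.

How it is judged:
On the way, in this order (a step that is already met when the one before it is completed fails the run):
1. the drift is lifted out of its stand (z of drift_mid in the frame of stand_mouth above 0.088 m), for 0.1 s.
2. the cup is fully home and square, and the drift pushes on it firmly (z of cup_rim in the frame of housing below 0.0515 m and angle between cup_rim's own z axis and vertical below 0.022 rad and contact force between drift and cup above 16 N), for 0.25 s.
At the end, for the whole second after the job is handed in: The cup's flange is home: its top centre less than 51.5 mm above the housing's origin (50 when fully home) and tilted under 0.022 rad; the drift hangs at rest foot down in the stand's hole, its collar within 5 mm of the stand's top and 8 mm of the hole's axis, upright within 0.15 rad (z of cup_rim in the frame of housing below 0.0515 m and angle between cup_rim's own z axis and vertical below 0.022 rad and z of drift_mid in the frame of stand_mouth below 0.05 m and horizontal distance between drift and stand_mouth below 0.008 m and angle between drift_mid's own z axis and vertical below 0.15 rad and linear speed of drift below 0.02 m/s); the robot touches nothing.
It fails at once if the cup is cocked by more than 0.044 rad (2.5 degrees) (angle between cup_rim's own z axis and vertical above 0.044 rad).
It fails at once if the cup is hit or pressed with more than 30 N (2 N allowed for noise) (contact force between cup and anything else above 32 N).
It fails at once if the cup is touched by the robot itself instead of the drift (over 1 N) (contact force between cup and the fingers above 1 N or contact force between cup and the arm above 1 N).
It fails at once if the solder spool, relay module or side cutters are moved by more than 20 mm (distance of any of solder_spool, relay_module, side_cutters from where it was at the start of the episode above 0.02 m).
It also fails if it takes over 72 s, if anything falls off the work surface, if the arm or the gripper's body presses on something with over 40 N, if the wrist force passes 120 N, or if a joint passes its speed limit or range.

## Working session

There is one attempt and no reset: what is moved stays moved. The work goes in short steps, Python scripts to look and compute and a tool call to move; the robot and the scene stay as the last step left them, time stands still between calls to the robot, and variables do not carry over. Pictures are saved under pics/ and viewed, at most 10 in all, crops included, and the job is handed in when it is done.

Besides the shell and the picture viewer there is one more tool, called after "Call:" in YAML: its name, and indented under it one key for each argument. move_arm: Moves the arm, as the interface text tells. Its arguments: {"type":"object","properties":{"rows":{"type":"string"},"squeeze":{"type":"number"}},"required":["rows"]}

```bash
ls; mkdir -p pics; cat > h.py <<'E'
import numpy as np, cv2
from station import arm
def grab(n):
    im,d=arm.grab_frame(n); m=arm.camera_model(n)
    np.savez(f'{n}.npz',im=im,d=d,K=m['mtx'],T=m['camera_from_world']); return im,d
def load(n):
    z=np.load(f'{n}.npz'); return z['im'],z['d'],z['K'],z['T']
def cloud(n):
    im,d,K,T=load(n); v,u=np.mgrid[:384,:512]
    p=np.stack([(u-K[0,2])/K[0,0]*d,(v-K[1,2])/K[1,1]*d,d],-1)
    Ti=np.linalg.inv(T); w=p@Ti[:3,:3].T+Ti[:3,3]; w[d<=0]=np.nan; return im,w
E
python3 - <<'E'
from h import *
for n in('top','side'):
    im,d=grab(n); cv2.imwrite(f'pics/{n}0.png',cv2.resize(im,(800,600)))
    print(n, np.linalg.inv(arm.camera_model(n)['camera_from_world'])[:3].round(3), arm.camera_model(n)['mtx'])
print(arm.get_state())
E
```

```text
pics
top [[-0.038 -0.979  0.199  0.368]
 [-0.999  0.038 -0.004  0.019]
 [-0.004 -0.199 -0.98   1.185]] [[359.59681059   0.         263.30333229]
 [  0.         359.59681059 183.22262289]
 [  0.           0.           1.        ]]
side [[ 0.905 -0.329  0.27   0.343]
 [-0.426 -0.691  0.584 -0.54 ]
 [-0.005 -0.643 -0.765  0.784]] [[357.56747313   0.         257.79772077]
 [  0.         357.56747313 187.6235569 ]
 [  0.           0.           1.        ]]
{'t': 0.1, 'q': array([ 1.59912462e+00,  3.59294599e-01,  1.11643207e-02, -2.86623805e-04,
       -1.22413762e+00, -2.88040540e-01]), 'qd': array([ 0.0002332 , -0.00151349,  0.00223182,  0.001357  , -0.00020793,
        0.00202668]), 'joint_efforts': array([-1.37276671e-03, -5.84160662e+01,  2.93748003e+01,  7.01555461e+00,
        1.01865854e-02, -4.28666544e-05]), 'eef_pos': array([0.17330424, 0.65192764, 0.23373973]), 'ee_rot': array([ 3.14010516e+00, -1.59709273e-04, -2.59809708e-01]), 'force': array([ 0.11000116,  0.031113  , -0.41768421]), 'moment': array([ 0.03390373,  0.00342902, -0.03456523]), 'gripper_force': 0.0, 'width': 0.08775230322695388}
```

View pics/top0.png

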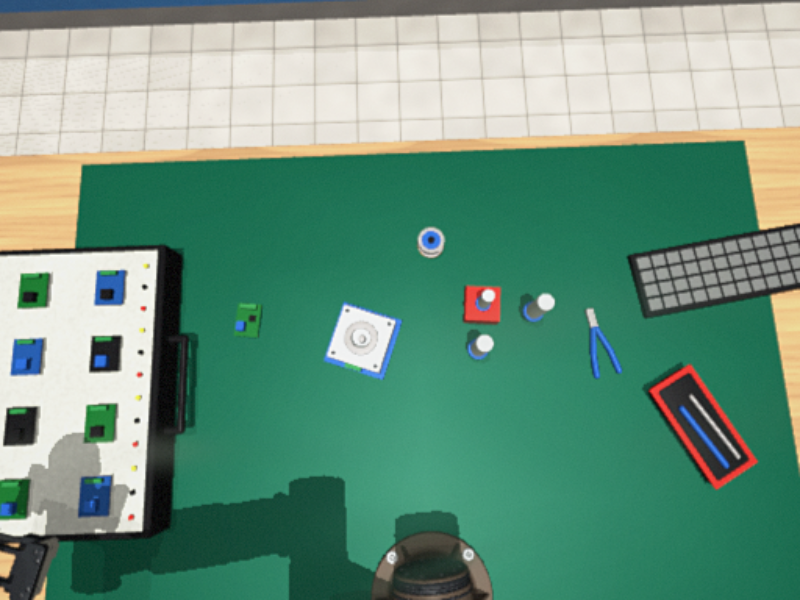

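View pics/side0.png

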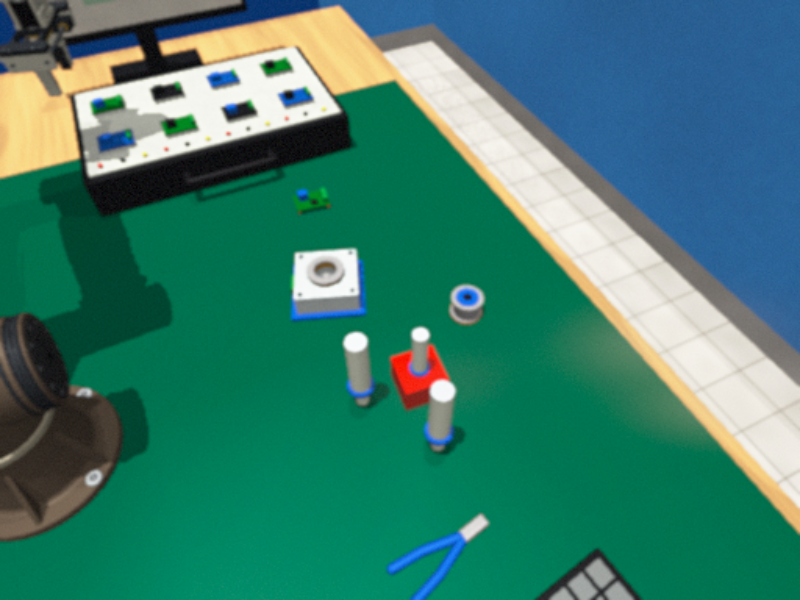

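The top view shows three white drifts: one in the red stand (486,297), and two bigger ones standing on the mat at (481,346) and (541,304). The side view has the same three at (420,350), (358,370) and (440,415). The housing is at (362,340) in the top view, and the spool is at (431,241). I choose the one in the red stand because it is the thinnest, and will check it in a crop.

```bash
cat > m.py <<'E'
from h import *
for n in('top','side'):
    im,w=cloud(n); hsv=cv2.cvtColor(im,cv2.COLOR_BGR2HSV); z=w[...,2]
    H,S,V=[hsv[...,i].astype(int) for i in range(3)]
    inb=(w[...,0]>.3)&(w[...,0]<.8)&(abs(w[...,1])<.35)
    red=((H<8)|(H>172))&(S>150)&inb&(z>.045)&(z<.055)&(w[...,0]>.4)&(w[...,1]>-.25)
    P=w[red]; r=cv2.minAreaRect(P[:,:2].astype(np.float32)); print(n,'red top',len(P),np.median(P[:,2]),r)
    # tall whites
    m=((S<70)&(V>120)&inb&(z>.062)&(w[...,1]<.02)).astype(np.uint8)
    k,l,st,c=cv2.connectedComponentsWithStats(m)
    for i in range(1,k):
        if st[i,4]<15: continue
        P=w[l==i]; zt=np.nanpercentile(P[:,2],97); T=P[P[:,2]>zt-.004]
        print(' white',c[i].round(),st[i],'ztop',zt.round(4),'topc',T.mean(0).round(4),'ext',np.ptp(T,0).round(4),len(T))
    # housing top
    m=inb&(z>.043)&(z<.0605)&(w[...,1]>0)&(w[...,1]<.2)&(S<60)
    P=w[m]; print(' housing hist',np.histogram(P[:,2],np.arange(.043,.063,.001)))
    print(' rect',cv2.minAreaRect(P[:,:2].astype(np.float32)))
im,_,_,_=load('side'); a=im[195:300,205:310]
im2,_,_,_=load('top'); b=im2[165:270,200:305]; 
b2=im2[170:240,290:360]
cv2.imwrite('pics/crop1.png',np.hstack([cv2.resize(a,(400,400),interpolation=2),cv2.resize(b2,(400,400),interpolation=2)]))
E
python3 m.py
```

```text
top red top 335 0.04965752608841867 ((0.5575670003890991, -0.1286703199148178), (0.06788499653339386, 0.07109632343053818), 85.5464096069336)
 white [312. 190.] [308 186   9  11  59] ztop 0.1427 topc [ 0.5582 -0.1286  0.1405] ext [0.0183 0.0209 0.0047] 35
 white [348. 194.] [341 188  14  16 115] ztop 0.1608 topc [ 0.5381 -0.2312  0.1585] ext [0.0293 0.0298 0.005 ] 75
 white [310. 220.] [304 215  12  12 103] ztop 0.162 topc [ 0.4652 -0.1147  0.1596] ext [0.0261 0.029  0.0052] 53
 housing hist (array([ 33,  59,  94, 138, 135, 152, 113,  60,  29,  14,   7,   2,  13,
        21,  39,  53,  43,  11,   0,   0]), array([0.043, 0.044, 0.045, 0.046, 0.047, 0.048, 0.049, 0.05 , 0.051,
       0.052, 0.053, 0.054, 0.055, 0.056, 0.057, 0.058, 0.059, 0.06 ,
       0.061, 0.062, 0.063]))
 rect ((0.49589812755584717, 0.12124008685350418), (0.11050736159086227, 0.10980261117219925), 70.25183868408203)
side red top 507 0.050850214548360806 ((0.559303343296051, -0.1275710016489029), (0.07196584343910217, 0.07035694271326065), 84.56489562988281)
 white [268. 223.] [263 210  11  28 238] ztop 0.1419 topc [ 0.5593 -0.128   0.1407] ext [0.0225 0.0238 0.0055] 74
 white [228. 230.] [220 213  17  36 447] ztop 0.1604 topc [ 0.4677 -0.1128  0.159 ] ext [0.031  0.0305 0.0049] 142
 white [282. 260.] [274 243  17  36 473] ztop 0.1604 topc [ 0.5395 -0.2308  0.159 ] ext [0.0297 0.0305 0.0056] 168
 housing hist (array([ 19,  16,  19,  58, 166, 238, 228,  94,  25,   7,   2,   0,   1,
         7,  15,  33,  57,  32,   0,   0]), array([0.043, 0.044, 0.045, 0.046, 0.047, 0.048, 0.049, 0.05 , 0.051,
       0.052, 0.053, 0.054, 0.055, 0.056, 0.057, 0.058, 0.059, 0.06 ,
       0.061, 0.062, 0.063]))
 rect ((0.4978972375392914, 0.12392357736825943), (0.11546770483255386, 0.11016766726970673), 70.29692840576172)
```

View pics/crop1.png

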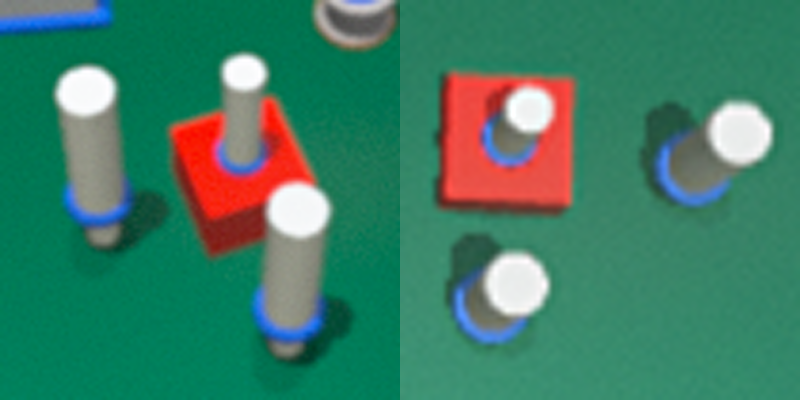

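The crop confirms that the drift in the stand is the thin 24 mm one, with its top at z≈0.141 as expected. Its two neighbours are thicker and have tops at 0.16, so I will angle the gripper body to pass between them. Next I fit the flange and plan the approach.

```bash
cat > m2.py <<'E'
from h import *
from scipy.optimize import least_squares
def flange(n):
    im,w=cloud(n); z=w[...,2]
    xy=w[...,:2]-np.array([.4965,.122]); r=np.hypot(xy[...,0],xy[...,1])
    def pl(m,k=3):
        P=w[m]
        for _ in range(k):
            A=np.c_[P[:,0]-.4965,P[:,1]-.122,np.ones(len(P))]; c=np.linalg.lstsq(A,P[:,2],rcond=None)[0]
            e=P[:,2]-A@c; P=P[abs(e)<max(2.2*e.std(),.0015)]
        return c.round(4),len(P),e.std().round(4)
    print(n,'block',pl((r>.043)&(r<.052)&(z>.04)&(z<.056)))
    print(n,'ring',pl((r>.022)&(r<.032)&(z>.0495)))
    q=w[(z>.0535)&(r<.045)]; c,R=cv2.minEnclosingCircle(q[:,:2].astype(np.float32)); print(' circ',c,R,len(q),q.mean(0))
if __name__=='__main__':
    for n in('top','side'): flange(n)
E
python3 m2.py
cat > rel.py <<'E'
# usage: rel.py x y z yaw_deg : shift+turn in tool axes from present pose
import sys; from h import *
from scipy.spatial.transform import Rotation as R
x,y,z,yaw=map(float,sys.argv[1:]); s=arm.get_state()
r0=R.from_euler('xyz',s['ee_rot']); r1=R.from_euler('xyz',[np.pi,0,np.radians(yaw)])
print('turn',(r0.inv()*r1).as_rotvec(degrees=True).round(2),'shift(start axes)',r0.inv().apply(np.array([x,y,z])-s['eef_pos']).round(4),'(final axes)',r1.inv().apply(np.array([x,y,z])-s['eef_pos']).round(4),'t',s['t'])
E
python3 rel.py .5585 -.128 .235 -52
```

```text
top block (array([ 0.0003, -0.0029,  0.0477]), 247, np.float64(0.0018))
top ring (array([0.0093, 0.0098, 0.0589]), 164, np.float64(0.0018))
 circ (0.4929060637950897, 0.124895840883255) 0.03790676221251488 237 [0.4955423  0.12123753 0.0589471 ]
side block (array([0.0007, 0.0039, 0.0487]), 235, np.float64(0.0011))
side ring (array([0.0033, 0.0154, 0.0602]), 172, np.float64(0.0013))
 circ (0.49710559844970703, 0.12310250848531723) 0.035466764122247696 251 [0.49743459 0.12216614 0.06004806]
turn [ 0.08 -0.04 37.11] shift(start axes) [ 5.726e-01  6.548e-01 -2.000e-04] (final axes) [ 0.8517  0.1766 -0.0013] t 0.1
```

Call:
move_arm:
  rows: "0 0 9.3 0 0 0 0.06;0 0 9.3 0 0 0 0.06;0 0 9.3 0 0 0 0.06;0 0 9.2 0 0 0 0.06;0 0 0 0.06 0.0125 0 0.06;0 0 0 0.06 0.0125 0 0.06;0 0 0 0.06 0.0125 0 0.06;0 0 0 0.06 0.0125 0 0.06"
  squeeze: 40

```text
t: 1.1
eef_pos: [0.2823, 0.4304, 0.2343]
ee_rot: [3.141, -0.0, -0.907]
force: [1.6, 0.3, -0.0]
width: 0.0598
gripper_force: 0.0
```

Call:
move_arm:
  rows: "0 0 0 0.06 0.0125 0 0.06;0 0 0 0.06 0.0125 0 0.06;0 0 0 0.06 0.0125 0 0.06;0 0 0 0.06 0.0125 0 0.06;0 0 0 0.06 0.0125 0 0.06;0 0 0 0.06 0.0125 0 0.06;0 0 0 0.06 0.0125 0 0.06;0 0 0 0.06 0.0125 0 0.06"

```text
t: 2.1
eef_pos: [0.4991, -0.0093, 0.2346]
ee_rot: [-3.141, 0.0, -0.907]
force: [1.3, 0.8, 0.2]
width: 0.0603
gripper_force: 0.0
```

```bash
python3 rel.py .5585 -.128 .089 -52
```

```text
turn [-0.02  0.    0.02] shift(start axes) [0.1301 0.0264 0.1456] (final axes) [0.1301 0.0263 0.1456] t 2.1
```

Call:
move_arm:
  rows: "0 0 0 0.05 0.01 0 0.06;0 0 0 0.05 0.01 0 0.06;0 0 0 0.025 0.005 0 0.06;0 0 0 0 0 0 0.06;0 0 0 0 0 0 0.06"

```text
t: 2.72
eef_pos: [0.5555, -0.121, 0.2342]
ee_rot: [3.141, 0.001, -0.908]
force: [-0.4, -0.4, -0.9]
width: 0.0598
gripper_force: 0.0
```

```bash
python3 rel.py .5585 -.128 .089 -52; python3 - <<'E'
from h import *
im,_=grab('top');s,_=grab('side')
cv2.imwrite('pics/a1.png',np.hstack([cv2.resize(im[150:250,260:360],(400,400),interpolation=2),cv2.resize(s[150:270,205:325],(400,400),interpolation=2)]))
E
```

```text
turn [ 0.03  0.04 -0.01] shift(start axes) [0.0075 0.0019 0.1452] (final axes) [0.0074 0.002  0.1452] t 2.725
```

View pics/a1.png

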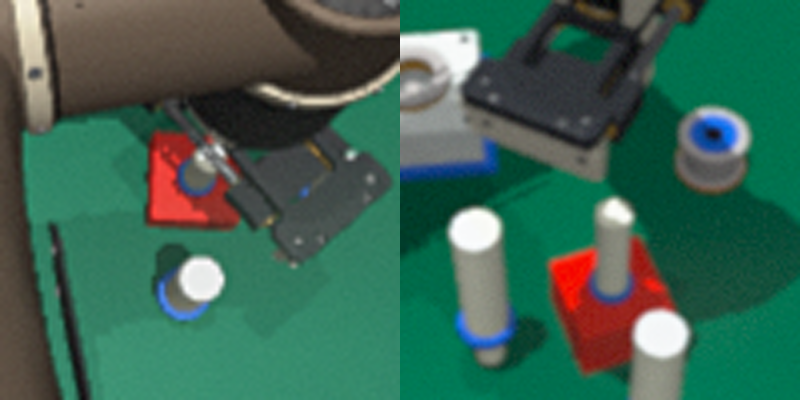

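The view shows the hand above the stand, with its long axis pointing between the two tall neighbours as planned. The drift is untouched at about (205,165) in the left half. I go down around it.

Call:
move_arm:
  rows: "0 0 0 0.0075 0.002 0 0.06;0 0 0 0 0 0.04 0.06;0 0 0 0 0 0.04 0.06;0 0 0 0 0 0.03 0.06;0 0 0 0 0 0.02 0.06;0 0 0 0 0 0.015 0.06;0 0 0 0 0 0 0.06"

```text
t: 3.7
eef_pos: [0.5585, -0.1283, 0.0888]
ee_rot: [3.14, 0.001, -0.907]
force: [-0.9, 0.3, 0.6]
width: 0.0603
gripper_force: 0.0
```

Call:
move_arm:
  rows: "0 0 0 0 0 0 0.04;0 0 0 0 0 0 0.03;0 0 0 0 0 0 0.02;0 0 0 0 0 0 0.02;0 0 0 0 0 0 0.02"
  squeeze: 15

```text
t: 4.32
eef_pos: [0.5591, -0.1283, 0.0898]
ee_rot: [-3.141, -0.0, -0.907]
force: [-0.0, 0.7, 1.5]
width: 0.0229
gripper_force: 15.0
```

Call:
move_arm:
  rows: "0 0 0 0 0 0 0.02;0 0 0 0 0 -0.005 0.02;0 0 0 0 0 -0.015 0.02;0 0 0 0 0 -0.025 0.02;0 0 0 0 0 -0.025 0.02;0 0 0 0 0 -0.02 0.02;0 0 0 0 0 0 0.02"
  squeeze: 55

```text
t: 5.2
eef_pos: [0.5601, -0.1284, 0.182]
ee_rot: [-3.138, -0.002, -0.907]
force: [1.0, 0.2, -1.1]
width: 0.0218
gripper_force: 55.0
```

Call:
move_arm:
  rows: "0 0 0 -0.047 -0.021 0 0.02;0 0 0 -0.047 -0.021 0 0.02;0 0 0 -0.047 -0.021 0 0.02;0 0 0 -0.047 -0.021 0 0.02;0 0 0 -0.047 -0.021 0 0.02;0 0 0 0 0 0 0.02;0 0 0 0 0 0 0.02"

```text
t: 6.08
eef_pos: [0.4965, 0.1215, 0.1791]
ee_rot: [3.141, 0.0, -0.906]
force: [-0.5, 0.0, -1.2]
width: 0.0218
gripper_force: 55.0
```

```bash
python3 - <<'E'
from h import *
print(arm.get_state())
t,_=grab('top');s,_=grab('side')
cv2.imwrite('pics/a2.png',np.hstack([cv2.resize(t[160:260,180:280],(400,400),interpolation=2),cv2.resize(s[100:220,150:270],(400,400),interpolation=2)]))
E
```

```text
{'t': 6.075, 'q': array([ 6.24485485e-01,  1.35255917e-01, -4.23447140e-01, -1.44412800e-04,
       -1.01310588e+00,  4.00405295e-02]), 'qd': array([-0.02516379,  0.00079158,  0.00188132,  0.00080414, -0.00127645,
        0.00077348]), 'joint_efforts': array([  0.96022144, -38.20014238,  27.05302298,   6.48241594,
         0.07163818,  -0.04340794]), 'eef_pos': array([0.49652383, 0.12148063, 0.17909291]), 'ee_rot': array([ 3.14058575e+00,  1.62890668e-04, -9.06346884e-01]), 'force': array([-0.47803477,  0.03088355, -1.16815227]), 'moment': array([-0.02147511,  0.01390463, -0.04952128]), 'gripper_force': 54.99903738498688, 'width': 0.02184013088033116}
```

View pics/a2.png

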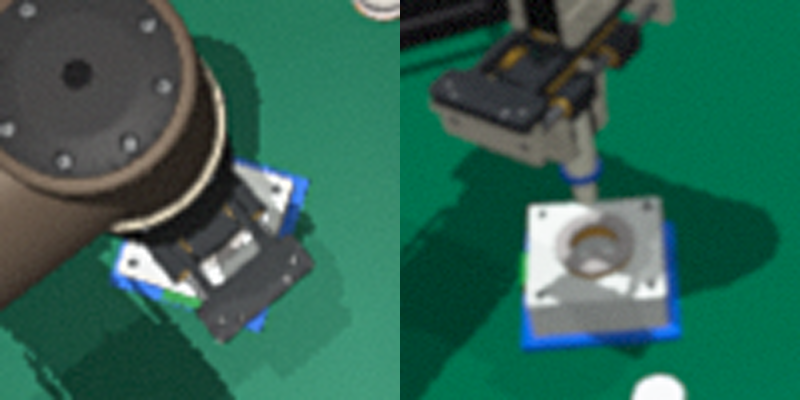

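The drift is in the gripper above the housing. In the side half the collar is at (582,173) and the foot end at (588,200). I measure the drift's axis and foot from the cloud.

```bash
cat > m3.py <<'E'
from h import *
im,w=cloud('side'); z=w[...,2]
hsv=cv2.cvtColor(im,cv2.COLOR_BGR2HSV); H,S,V=[hsv[...,i].astype(int) for i in range(3)]
s=arm.get_state(); ex,ey,ez=s['eef_pos']
near=(np.hypot(w[...,0]-ex,w[...,1]-ey)<.035)
_,_,K,T=load('side')
cam=np.linalg.inv(T)[:3,3]; d=cam[:2]-[ex,ey]; d/=np.linalg.norm(d); l=np.array([-d[1],d[0]])
for a,b in [(.075,.085),(.085,.095),(.095,.105),(.105,.115),(.115,.125),(.125,.135),(.135,.142),(.142,.149),(.149,.157),(.157,.166)]:
    m=near&(z>a)&(z<b); P=w[m]
    if len(P)<4: print(a,len(P)); continue
    e=P[:,:2]-[ex,ey]; ln=e@l; tw=e@d
    print(a,len(P),'lat min/max/mid',ln.min().round(4),ln.max().round(4),((ln.min()+ln.max())/2).round(4),'toward med/max',np.median(tw).round(4),tw.max().round(4),'blue',((S[m]>120)&(H[m]>100)&(H[m]<130)).mean().round(2))
v,u=np.where(near&(z>.085)); print('lowest px rows',sorted(v)[-6:])
print('l',l,'d',d)
m=near&(z>.08)&(z<.15);print(np.sort(z[m])[:12].round(4))
E
python3 m3.py
```

```text
0.075 0
0.085 0
0.095 0
0.105 11 lat min/max/mid -0.0081 0.0074 -0.0004 toward med/max 0.0045 0.0064 blue 0.0
0.115 14 lat min/max/mid -0.0076 0.0056 -0.001 toward med/max 0.0044 0.008 blue 0.0
0.125 13 lat min/max/mid -0.0067 0.0064 -0.0002 toward med/max 0.0043 0.0077 blue 0.0
0.135 5 lat min/max/mid -0.0087 0.0042 -0.0022 toward med/max 0.0123 0.0139 blue 0.2
0.142 46 lat min/max/mid -0.0149 0.0143 -0.0003 toward med/max 0.0077 0.015 blue 0.57
0.149 18 lat min/max/mid -0.0111 0.0117 0.0003 toward med/max 0.0088 0.0105 blue 0.0
0.157 21 lat min/max/mid -0.0086 0.0107 0.0011 toward med/max 0.0083 0.0098 blue 0.0
lowest px rows [np.int64(160), np.int64(161), np.int64(161), np.int64(161), np.int64(161), np.int64(161)]
l [ 0.97390655 -0.22694942] d [-0.22694942 -0.97390655]
[0.1086 0.1086 0.1106 0.1109 0.1116 0.1118 0.1141 0.1145 0.1145 0.1148
 0.1148 0.1157]
```

The drift hangs upright and centred under the TCP. Its foot end is about 72 mm below the TCP, so contact should come near eef_z≈0.132. I start on the high side, which is tool −y.

Call:
move_arm:
  rows: "0 0 0 0 -0.027 0 0.02;0 0 0 0 0 0.02 0.02;0 0 0 0 0 0.015 0.02;0 0 0 0 0 0.006 0.02;0 0 0 0 0 0.001 0.02;0 0 0 0 0 0 0.02"

```text
t: 6.92
eef_pos: [0.5185, 0.1381, 0.1381]
ee_rot: [-3.141, -0.0, -0.907]
force: [-0.0, 1.1, -1.5]
width: 0.0223
gripper_force: 55.0
```

Call:
move_arm:
  rows: "0 0 0 0 0 0.001 0.02;0 0 0 0 0 0.0005 0.02;0 0 0 0 0 0 0.02"

```text
t: 7.3
eef_pos: [0.5183, 0.1382, 0.1362]
ee_rot: [-3.141, 0.0, -0.907]
force: [0.8, -0.7, 0.0]
width: 0.0222
gripper_force: 55.0
```

Call:
move_arm:
  rows: "0 0 0 0 0 0.0005 0.02;0 0 0 0 0 0.0005 0.02;0 0 0 0 0 0 0.02"

```text
t: 7.68
eef_pos: [0.5182, 0.1381, 0.135]
ee_rot: [3.141, 0.0, -0.907]
force: [0.7, -0.6, -0.4]
width: 0.0221
gripper_force: 55.0
```

Call:
move_arm:
  rows: "0 0 0 0 0 0.0005 0.02;0 0 0 0 0 0.0005 0.02;0 0 0 0 0 0 0.02"

```text
t: 8.05
eef_pos: [0.5182, 0.1381, 0.134]
ee_rot: [3.141, 0.0, -0.907]
force: [-1.3, 0.5, -0.0]
width: 0.0225
gripper_force: 55.0
```

Call:
move_arm:
  rows: "0 0 0 0 0 0.0005 0.02;0 0 0 0 0 0.0005 0.02;0 0 0 0 0 0 0.02"

```text
t: 8.43
eef_pos: [0.5182, 0.1381, 0.133]
ee_rot: [3.141, -0.0, -0.907]
force: [0.0, 0.1, -1.5]
width: 0.0223
gripper_force: 55.0
```

Call:
move_arm:
  rows: "0 0 0 0 0 0.0005 0.02;0 0 0 0 0 0.0005 0.02;0 0 0 0 0 0 0.02"

```text
t: 8.8
eef_pos: [0.5182, 0.1381, 0.132]
ee_rot: [3.141, 0.0, -0.907]
force: [-0.3, -0.0, -1.0]
width: 0.0224
gripper_force: 55.0
```

Call:
move_arm:
  rows: "0 0 0 0 0 0.0005 0.02;0 0 0 0 0 0 0.02"

```text
t: 9.05
eef_pos: [0.5182, 0.1381, 0.1315]
ee_rot: [3.142, 0.0, -0.907]
force: [-0.8, 0.3, -1.2]
width: 0.0225
gripper_force: 55.0
```

Call:
move_arm:
  rows: "0 0 0 0 0 0.0005 0.02;0 0 0 0 0 0 0.02"

```text
t: 9.3
eef_pos: [0.5182, 0.1381, 0.131]
ee_rot: [3.142, 0.0, -0.907]
force: [-0.1, -0.1, -0.6]
width: 0.0222
gripper_force: 55.0
```

Call:
move_arm:
  rows: "0 0 0 0 0 0.0005 0.02;0 0 0 0 0 0 0.02"

```text
t: 9.55
eef_pos: [0.5183, 0.1381, 0.1307]
ee_rot: [-3.141, -0.0, -0.907]
force: [-0.2, -0.1, -0.1]
width: 0.0222
gripper_force: 55.0
```

Call:
move_arm:
  rows: "0 0 0 0 0 0.0005 0.02;0 0 0 0 0 0 0.02"

```text
t: 9.8
eef_pos: [0.5184, 0.1381, 0.1303]
ee_rot: [-3.141, -0.0, -0.907]
force: [-1.0, 0.4, 3.4]
width: 0.0225
gripper_force: 55.0
```

Call:
move_arm:
  rows: "0 0 0 0 0 0.0005 0.02;0 0 0 0 0 0 0.02"

```text
t: 10.05
eef_pos: [0.5184, 0.1382, 0.1297]
ee_rot: [-3.141, -0.0, -0.907]
force: [-1.2, 0.1, 3.9]
width: 0.0224
gripper_force: 55.0
```

Contact is clear: about 4.5 N above baseline, with the side sinking. Now I cycle the sides level by level.

Call:
move_arm:
  rows: "0 0 0 0 0 -0.003 0.02;0 0 0 0 0.054 0 0.02;0 0 0 0 0 0.002 0.02;0 0 0 0 0 0.001 0.02;0 0 0 0 0 0 0.02"

```text
t: 10.68
eef_pos: [0.4761, 0.105, 0.1297]
ee_rot: [3.141, -0.0, -0.907]
force: [-2.0, -1.1, 3.3]
width: 0.0222
gripper_force: 55.0
```

Call:
move_arm:
  rows: "0 0 0 0 0 -0.003 0.02;0 0 0 -0.027 -0.027 0 0.02;0 0 0 0 0 0.002 0.02;0 0 0 0 0 0.001 0.02;0 0 0 0 0 0 0.02"

```text
t: 11.3
eef_pos: [0.4805, 0.1426, 0.1296]
ee_rot: [-3.141, 0.0, -0.907]
force: [1.1, 0.5, 0.5]
width: 0.0221
gripper_force: 55.0
```

Call:
move_arm:
  rows: "0 0 0 0 0 -0.003 0.02;0 0 0 0.054 0 0 0.02;0 0 0 0 0 0.002 0.02;0 0 0 0 0 0.001 0.02;0 0 0 0 0 0 0.02"

```text
t: 11.92
eef_pos: [0.5132, 0.1004, 0.1296]
ee_rot: [3.141, 0.0, -0.907]
force: [0.2, -0.7, -0.3]
width: 0.0218
gripper_force: 55.0
```

Call:
move_arm:
  rows: "0 0 0 0 0 -0.004 0.02;0 0 0 -0.027 -0.027 0 0.02;0 0 0 0 0 0.003 0.02;0 0 0 0 0 0.002 0.02;0 0 0 0 0 -0.004 0.02;0 0 0 0 0.054 0 0.02;0 0 0 0 0 0.003 0.02;0 0 0 0 0 0.001 0.02"

```text
t: 12.92
eef_pos: [0.4755, 0.1041, 0.1291]
ee_rot: [3.141, -0.0, -0.908]
force: [-1.2, -1.2, 2.8]
width: 0.0224
gripper_force: 55.0
```

Call:
move_arm:
  rows: "0 0 0 0 0 -0.004 0.02;0 0 0 -0.027 -0.027 0 0.02;0 0 0 0 0 0.003 0.02;0 0 0 0 0 0.001 0.02;0 0 0 0 0 -0.004 0.02;0 0 0 0.054 0 0 0.02;0 0 0 0 0 0.003 0.02;0 0 0 0 0 0.001 0.02"

```text
t: 13.92
eef_pos: [0.5136, 0.0993, 0.1287]
ee_rot: [3.141, -0.0, -0.909]
force: [0.1, -2.3, 3.7]
width: 0.0222
gripper_force: 55.0
```

Call:
move_arm:
  rows: "0 0 0 0 0 -0.004 0.02;0 0 0 -0.027 -0.027 0 0.02;0 0 0 0 0 0.003 0.02;0 0 0 0 0 0.002 0.02;0 0 0 0 0 -0.004 0.02;0 0 0 0 0.054 0 0.02;0 0 0 0 0 0.003 0.02;0 0 0 0 0 0.001 0.02"

```text
t: 14.92
eef_pos: [0.4755, 0.1042, 0.1282]
ee_rot: [3.142, -0.0, -0.908]
force: [-1.4, -1.1, 3.2]
width: 0.0222
gripper_force: 55.0
```

Call:
move_arm:
  rows: "0 0 0 0 0 -0.004 0.02;0 0 0 -0.027 -0.027 0 0.02;0 0 0 0 0 0.003 0.02;0 0 0 0 0 0.001 0.02;0 0 0 0 0 -0.004 0.02;0 0 0 0.054 0 0 0.02;0 0 0 0 0 0.003 0.02;0 0 0 0 0 0.001 0.02"

```text
t: 15.92
eef_pos: [0.5136, 0.0992, 0.1277]
ee_rot: [3.141, -0.0, -0.909]
force: [-0.4, -0.7, 3.4]
width: 0.0222
gripper_force: 55.0
```

Call:
move_arm:
  rows: "0 0 0 0 0 -0.004 0.02;0 0 0 -0.027 -0.027 0 0.02;0 0 0 0 0 0.003 0.02;0 0 0 0 0 0.002 0.02;0 0 0 0 0 -0.004 0.02;0 0 0 0 0.054 0 0.02;0 0 0 0 0 0.003 0.02;0 0 0 0 0 0.001 0.02"

```text
t: 16.92
eef_pos: [0.4755, 0.1042, 0.1272]
ee_rot: [3.142, -0.0, -0.908]
force: [-1.3, -2.2, 3.2]
width: 0.0223
gripper_force: 55.0
```

Call:
move_arm:
  rows: "0 0 0 0 0 -0.004 0.02;0 0 0 -0.027 -0.027 0 0.02;0 0 0 0 0 0.003 0.02;0 0 0 0 0 0.001 0.02;0 0 0 0 0 -0.004 0.02;0 0 0 0.054 0 0 0.02;0 0 0 0 0 0.003 0.02;0 0 0 0 0 0.001 0.02"

```text
t: 17.92
eef_pos: [0.5136, 0.0993, 0.1267]
ee_rot: [3.141, -0.0, -0.909]
force: [-0.2, -2.5, 3.1]
width: 0.0224
gripper_force: 55.0
```

```bash
python3 - <<'E'
from h import *
grab('top');grab('side')
from m2 import flange
for n in('top','side'):
    try: flange(n)
    except Exception as e: print(n,e)
s=arm.get_state();print(s['eef_pos'],s['force'],s['t'])
E
```

```text
top block (array([-0.0269, -0.0035,  0.0461]), 117, np.float64(0.0017))
top ring (array([ 0.3375, -0.284 ,  0.5525]), 507, np.float64(0.0158))
 circ (0.49653032422065735, 0.12190459668636322) 0.0449865497648716 2131 [0.49126618 0.11845571 0.52013434]
side block (array([-0.0054, -0.0022,  0.0485]), 199, np.float64(0.0013))
side ring (array([-0.3741, -2.8266,  0.0925]), 276, np.float64(0.0785))
 circ (0.4951530694961548, 0.11646494269371033) 0.044584721326828 1436 [0.48265389 0.09801476 0.2951309 ]
[0.51335817 0.10012954 0.12678438] [ 0.31022882 -0.32571416 -0.77723888] 18.025
```

Call:
move_arm:
  rows: "0 0 0 0 0 -0.004 0.02;0 0 0 -0.027 -0.027 0 0.02;0 0 0 0 0 0.003 0.02;0 0 0 0 0 0.002 0.02;0 0 0 0 0 -0.004 0.02;0 0 0 0 0.054 0 0.02;0 0 0 0 0 0.003 0.02;0 0 0 0 0 0.001 0.02"

```text
t: 19.02
eef_pos: [0.4756, 0.1042, 0.1262]
ee_rot: [-3.141, -0.0, -0.908]
force: [-0.9, -0.7, 3.7]
width: 0.0223
gripper_force: 55.0
```

Call:
move_arm:
  rows: "0 0 0 0 0 -0.004 0.02;0 0 0 -0.027 -0.027 0 0.02;0 0 0 0 0 0.003 0.02;0 0 0 0 0 0.001 0.02;0 0 0 0 0 -0.004 0.02;0 0 0 0.054 0 0 0.02;0 0 0 0 0 0.003 0.02;0 0 0 0 0 0.001 0.02"

```text
t: 20.02
eef_pos: [0.5135, 0.0992, 0.1256]
ee_rot: [3.141, -0.0, -0.909]
force: [0.5, -2.2, 2.9]
width: 0.022
gripper_force: 55.0
```

Call:
move_arm:
  rows: "0 0 0 0 0 -0.004 0.02;0 0 0 -0.027 -0.027 0 0.02;0 0 0 0 0 0.003 0.02;0 0 0 0 0 0.0015 0.02;0 0 0 0 0 0 0.02"

```text
t: 20.65
eef_pos: [0.5181, 0.1381, 0.1253]
ee_rot: [-3.141, 0.0, -0.907]
force: [1.1, 0.9, 1.3]
width: 0.0224
gripper_force: 55.0
```

Call:
move_arm:
  rows: "0 0 0 0 0 -0.004 0.02;0 0 0 0 0.054 0 0.02;0 0 0 0 0 0.003 0.02;0 0 0 0 0 0.001 0.02;0 0 0 0 0 0 0.02"

```text
t: 21.28
eef_pos: [0.4763, 0.1049, 0.1254]
ee_rot: [3.142, -0.0, -0.907]
force: [-1.9, -1.7, 3.1]
width: 0.0226
gripper_force: 55.0
```

Call:
move_arm:
  rows: "0 0 0 0 0 -0.004 0.02;0 0 0 -0.027 -0.027 0 0.02;0 0 0 0 0 0.003 0.02;0 0 0 0 0 0.001 0.02;0 0 0 0 0 0 0.02"

```text
t: 21.9
eef_pos: [0.4806, 0.1427, 0.1252]
ee_rot: [-3.141, -0.0, -0.907]
force: [-0.2, 0.5, 0.4]
width: 0.0223
gripper_force: 55.0
```

Call:
move_arm:
  rows: "0 0 0 0 0 -0.004 0.02;0 0 0 0.054 0 0 0.02;0 0 0 0 0 0.003 0.02;0 0 0 0 0 0.001 0.02;0 0 0 0 0 0 0.02"

```text
t: 22.52
eef_pos: [0.5132, 0.1004, 0.1252]
ee_rot: [3.141, 0.0, -0.907]
force: [-0.5, -0.3, -0.9]
width: 0.0225
gripper_force: 55.0
```

Call:
move_arm:
  rows: "0 0 0 0 0 -0.004 0.02;0 0 0 -0.027 -0.027 0 0.02;0 0 0 0 0 0.003 0.02;0 0 0 0 0 0.0018 0.02;0 0 0 0 0 0 0.02"

```text
t: 23.15
eef_pos: [0.5183, 0.1381, 0.1246]
ee_rot: [-3.141, 0.0, -0.907]
force: [-0.5, 0.7, 0.5]
width: 0.0223
gripper_force: 55.0
```

Call:
move_arm:
  rows: "0 0 0 0 0 -0.004 0.02;0 0 0 0 0.054 0 0.02;0 0 0 0 0 0.003 0.02;0 0 0 0 0 0.001 0.02;0 0 0 0 0 0 0.02"

```text
t: 23.78
eef_pos: [0.4762, 0.1049, 0.1246]
ee_rot: [3.142, -0.0, -0.907]
force: [0.1, -1.3, 3.2]
width: 0.0223
gripper_force: 55.0
```

Call:
move_arm:
  rows: "0 0 0 0 0 -0.004 0.02;0 0 0 -0.027 -0.027 0 0.02;0 0 0 0 0 0.003 0.02;0 0 0 0 0 0.001 0.02;0 0 0 0 0 0 0.02"

```text
t: 24.4
eef_pos: [0.4805, 0.1427, 0.1244]
ee_rot: [-3.141, 0.0, -0.907]
force: [0.7, 0.3, 0.8]
width: 0.0221
gripper_force: 55.0
```

Call:
move_arm:
  rows: "0 0 0 0 0 -0.004 0.02;0 0 0 0.054 0 0 0.02;0 0 0 0 0 0.003 0.02;0 0 0 0 0 0.001 0.02;0 0 0 0 0 0 0.02"

```text
t: 25.02
eef_pos: [0.5132, 0.1003, 0.1243]
ee_rot: [3.141, 0.0, -0.907]
force: [-1.0, -0.6, -0.2]
width: 0.0224
gripper_force: 55.0
```

Call:
move_arm:
  rows: "0 0 0 0 0 -0.004 0.02;0 0 0 -0.027 -0.027 0 0.02;0 0 0 0 0 0.003 0.02;0 0 0 0 0 0.0017 0.02;0 0 0 0 0 0 0.02"

```text
t: 25.65
eef_pos: [0.5183, 0.1383, 0.1241]
ee_rot: [-3.141, 0.0, -0.907]
force: [-0.4, 1.0, 2.5]
width: 0.0221
gripper_force: 55.0
```

Call:
move_arm:
  rows: "0 0 0 0 0 -0.004 0.02;0 0 0 0 0.054 0 0.02;0 0 0 0 0 0.003 0.02;0 0 0 0 0 0.001 0.02;0 0 0 0 0 0 0.02"

```text
t: 26.28
eef_pos: [0.4759, 0.1047, 0.1238]
ee_rot: [3.141, -0.0, -0.907]
force: [-2.8, -2.0, 6.3]
width: 0.0221
gripper_force: 55.0
```

Call:
move_arm:
  rows: "0 0 0 0 0 -0.004 0.02;0 0 0 -0.027 -0.027 0 0.02;0 0 0 0 0 0.003 0.02;0 0 0 0 0 0.001 0.02;0 0 0 0 0 0 0.02"

```text
t: 26.9
eef_pos: [0.4808, 0.143, 0.1239]
ee_rot: [-3.14, -0.0, -0.907]
force: [-0.2, 0.8, 1.6]
width: 0.0219
gripper_force: 55.0
```

Call:
move_arm:
  rows: "0 0 0 0 0 -0.004 0.02;0 0 0 0.054 0 0 0.02;0 0 0 0 0 0.003 0.02;0 0 0 0 0 0.001 0.02;0 0 0 0 0 0 0.02"

```text
t: 27.52
eef_pos: [0.5134, 0.1001, 0.1239]
ee_rot: [3.141, -0.0, -0.907]
force: [0.0, -1.9, 3.4]
width: 0.0221
gripper_force: 55.0
```

Call:
move_arm:
  rows: "0 0 0 0 0 -0.004 0.02;0 0 0 -0.027 -0.027 0 0.02;0 0 0 0 0 0.003 0.02;0 0 0 0 0 0.0015 0.02;0 0 0 0 0 0 0.02"

```text
t: 28.15
eef_pos: [0.5184, 0.1389, 0.1238]
ee_rot: [-3.14, 0.0, -0.907]
force: [-1.1, 3.3, 3.9]
width: 0.0224
gripper_force: 55.0
```

Call:
move_arm:
  rows: "0 0 0 0 0 -0.004 0.02;0 0 0 -0.027 0.027 0 0.02;0 0 0 0 0 0.003 0.02;0 0 0 0 0 0.001 0.02;0 0 0 0 0 0 0.02"

```text
t: 28.78
eef_pos: [0.4798, 0.1421, 0.1236]
ee_rot: [3.14, 0.0, -0.907]
force: [-6.9, -0.3, 9.8]
width: 0.0226
gripper_force: 55.0
```

Call:
move_arm:
  rows: "0 0 0 0 0 -0.004 0.02;0 0 0 0.054 0 0 0.02;0 0 0 0 0 0.003 0.02;0 0 0 0 0 0.001 0.02;0 0 0 0 0 0 0.02"

```text
t: 29.4
eef_pos: [0.5147, 0.1001, 0.1238]
ee_rot: [-3.14, -0.001, -0.907]
force: [1.5, -2.2, 4.5]
width: 0.0223
gripper_force: 55.0
```

Call:
move_arm:
  rows: "0 0 0 0 0 -0.004 0.02;0 0 0 -0.027 0.027 0 0.02;0 0 0 0 0 0.003 0.02;0 0 0 0 0 0.001 0.02;0 0 0 0 0 0 0.02"

```text
t: 30.02
eef_pos: [0.475, 0.1048, 0.1235]
ee_rot: [3.14, 0.001, -0.907]
force: [-7.2, -0.1, 9.8]
width: 0.0223
gripper_force: 55.0
```

Call:
move_arm:
  rows: "0 0 0 0 0 -0.004 0.02;0 0 0 0 -0.054 0 0.02;0 0 0 0 0 0 0.02;0 0 0 0 0 0.002 0.02;0 0 0 0 0 0.0015 0.02;0 0 0 0 0 0.0005 0.02;0 0 0 0 0 0 0.02;0 0 0 0 0 0 0.02"

```text
t: 31.02
eef_pos: [0.5181, 0.1378, 0.1238]
ee_rot: [-3.141, -0.0, -0.907]
force: [-1.6, -0.7, 5.8]
width: 0.0223
gripper_force: 55.0
```

Call:
move_arm:
  rows: "0 0 0 0 0 0.0003 0.02;0 0 0 0 0 0 0.02;0 0 0 0 0 0 0.02"

```text
t: 31.4
eef_pos: [0.5182, 0.1379, 0.1237]
ee_rot: [-3.141, -0.0, -0.907]
force: [-2.5, 0.0, 8.5]
width: 0.022
gripper_force: 55.0
```

Call:
move_arm:
  rows: "0 0 0 0 0 -0.004 0.02;0 0 0 0.027 0.027 0 0.02;0 0 0 0 0 0 0.02;0 0 0 0 0 0.002 0.02;0 0 0 0 0 0.0015 0.02;0 0 0 0 0 0.0005 0.02;0 0 0 0 0 0 0.02;0 0 0 0 0 0 0.02"

```text
t: 32.4
eef_pos: [0.514, 0.1006, 0.1237]
ee_rot: [-3.141, -0.001, -0.906]
force: [-2.0, -1.3, 9.4]
width: 0.0221
gripper_force: 55.0
```

Call:
move_arm:
  rows: "0 0 0 0 0 -0.004 0.02;0 0 0 -0.054 0 0 0.02;0 0 0 0 0 0 0.02;0 0 0 0 0 0.002 0.02;0 0 0 0 0 0.0015 0.02;0 0 0 0 0 0.0005 0.02;0 0 0 0 0 0 0.02;0 0 0 0 0 0 0.02"

```text
t: 33.4
eef_pos: [0.4811, 0.1425, 0.1236]
ee_rot: [-3.141, -0.0, -0.908]
force: [-4.2, 0.9, 9.1]
width: 0.0229
gripper_force: 55.0
```

Call:
move_arm:
  rows: "0 0 0 0 0 -0.004 0.02;0 0 0 0.027 0.027 0 0.02;0 0 0 0 0 0 0.02;0 0 0 0 0 0.002 0.02;0 0 0 0 0 0.0015 0.02;0 0 0 0 0 0.0005 0.02;0 0 0 0 0 0 0.02;0 0 0 0 0 0 0.02"

```text
t: 34.4
eef_pos: [0.4763, 0.1052, 0.1236]
ee_rot: [-3.141, -0.001, -0.906]
force: [-2.3, -1.6, 8.5]
width: 0.0224
gripper_force: 55.0
```

All four sides sit level at 0.1236–0.1237 with about 10 N each, so the cup looks home. Now the firm push, built up in steps.

Call:
move_arm:
  rows: "0 0 0 0 0 0.0003 0.02;0 0 0 0 0 0.0002 0.02;0 0 0 0 0 0 0.02"

```text
t: 34.78
eef_pos: [0.4764, 0.1051, 0.1235]
ee_rot: [-3.141, -0.001, -0.906]
force: [-3.1, -2.0, 12.6]
width: 0.0225
gripper_force: 55.0
```

Call:
move_arm:
  rows: "0 0 0 0 0 0.0003 0.02;0 0 0 0 0 0 0.02;0 0 0 0 0 0 0.02"

```text
t: 35.15
eef_pos: [0.4765, 0.1052, 0.1234]
ee_rot: [-3.141, -0.001, -0.906]
force: [-3.7, -1.6, 13.7]
width: 0.0221
gripper_force: 55.0
```

Call:
move_arm:
  rows: "0 0 0 0 0 0.0003 0.02;0 0 0 0 0 0.0002 0.02;0 0 0 0 0 0 0.02"

```text
t: 35.52
eef_pos: [0.4765, 0.1051, 0.1232]
ee_rot: [-3.141, -0.001, -0.906]
force: [-4.4, -2.6, 16.7]
width: 0.0224
gripper_force: 55.0
```

Call:
move_arm:
  rows: "0 0 0 0 0 0.0003 0.02;0 0 0 0 0 0 0.02;0 0 0 0 0 0 0.02;0 0 0 0 0 0 0.02"

```text
t: 36.02
eef_pos: [0.4766, 0.1051, 0.1231]
ee_rot: [-3.141, -0.002, -0.906]
force: [-4.8, -3.1, 19.7]
width: 0.0224
gripper_force: 55.0
```

Call:
move_arm:
  rows: "0 0 0 0 0 0 0.02;0 0 0 0 0 0 0.02;0 0 0 0 0 0 0.02;0 0 0 0 0 0 0.02"

```text
t: 36.52
eef_pos: [0.4766, 0.1051, 0.1231]
ee_rot: [-3.141, -0.002, -0.906]
force: [-5.5, -3.1, 19.9]
width: 0.0224
gripper_force: 55.0
```

Call:
move_arm:
  rows: "0 0 0 0 0 -0.001 0.02;0 0 0 0 0 -0.005 0.02;0 0 0 0 -0.054 0 0.02;0 0 0 0 0 0 0.02;0 0 0 0 0 0.002 0.02;0 0 0 0 0 0.002 0.02;0 0 0 0 0 0.0008 0.02;0 0 0 0 0 0 0.02"

```text
t: 37.52
eef_pos: [0.518, 0.1379, 0.1236]
ee_rot: [-3.141, -0.0, -0.907]
force: [-3.4, 1.1, 9.4]
width: 0.0221
gripper_force: 55.0
```

Call:
move_arm:
  rows: "0 0 0 0 0 0.0003 0.02;0 0 0 0 0 0.0003 0.02;0 0 0 0 0 0.0003 0.02;0 0 0 0 0 0 0.02;0 0 0 0 0 0 0.02"

```text
t: 38.15
eef_pos: [0.5182, 0.1379, 0.1234]
ee_rot: [-3.14, -0.001, -0.907]
force: [-4.8, -0.2, 15.0]
width: 0.022
gripper_force: 55.0
```

Call:
move_arm:
  rows: "0 0 0 0 0 0.0002 0.02;0 0 0 0 0 0 0.02;0 0 0 0 0 0 0.02;0 0 0 0 0 0 0.02"

```text
t: 38.65
eef_pos: [0.5182, 0.1379, 0.1234]
ee_rot: [-3.14, -0.001, -0.907]
force: [-6.0, 0.7, 15.8]
width: 0.022
gripper_force: 55.0
```

Call:
move_arm:
  rows: "0 0 0 0 0 0.0003 0.02;0 0 0 0 0 0.0002 0.02;0 0 0 0 0 0 0.02;0 0 0 0 0 0 0.02;0 0 0 0 0 0 0.02;0 0 0 0 0 0 0.02"

```text
t: 39.4
eef_pos: [0.5183, 0.1379, 0.1233]
ee_rot: [-3.14, -0.001, -0.907]
force: [-5.5, -0.7, 19.0]
width: 0.022
gripper_force: 55.0
```

Call:
move_arm:
  rows: "0 0 0 0 0 -0.002 0.02;0 0 0 0 0 -0.015 0.02;0 0 0 0 0 -0.04 0.02;0 0 0 0.0470 0.0300 0 0.02;0 0 0 0.047 0.0255 0 0.02;0 0 0 0.047 0.0255 0 0.02;0 0 0 0.047 0.0255 0 0.02;0 0 0 0 0 0 0.02"

```text
t: 40.4
eef_pos: [0.5499, -0.0789, 0.1781]
ee_rot: [3.141, -0.0, -0.912]
force: [0.1, 0.6, -1.8]
width: 0.0225
gripper_force: 55.0
```

```bash
python3 rel.py .5588 -.1283 .0895 -52; python3 - <<'E'
from h import *
grab('top');grab('side')
from m2 import flange
for n in('top','side'):
    try: flange(n)
    except Exception as e: print(n,e)
E
```

```text
turn [ 0.02 -0.01 -0.23] shift(start axes) [0.0445 0.0232 0.0887] (final axes) [0.0444 0.0234 0.0886] t 40.4
top block (array([ 0.0682, -0.6287,  0.0156]), 9, np.float64(0.0018))
top ring (array([-0.3938, -0.1415,  0.6018]), 505, np.float64(0.0035))
 circ (0.4964912533760071, 0.12198854982852936) 0.0450763963162899 1960 [0.49599487 0.12213584 0.60103545]
side block (array([0.0028, 0.0038, 0.0486]), 201, np.float64(0.0012))
side ring (array([ 0.0146, -0.0006,  0.0533]), 152, np.float64(0.0015))
 circ (0.4923880994319916, 0.11846257746219635) 0.039349645376205444 119 [0.49427385 0.1211631  0.12547569]
```

The side camera gives the flange top at 0.0533 and the block at 0.0486, a step of about 5 mm, so the cup is home. Now back over the stand.

Call:
move_arm:
  rows: "0 0 0 0.022 0.0115 0 0.02;0 0 0 0.02 0.0115 0 0.02;0 0 0 0 0 0 0.02;0 0 0 0 0 0 0.02;0 0 0 0 0 0 0.02"

```text
t: 41.12
eef_pos: [0.5579, -0.1218, 0.178]
ee_rot: [-3.141, -0.0, -0.906]
force: [-0.1, -0.9, -0.4]
width: 0.0223
gripper_force: 55.0
```

```bash
python3 rel.py .5590 -.1283 .0895 -52; python3 -c "
from h import *
s,_=grab('side')"; python3 m3.py; python3 - <<'E'
from h import *
im,w=cloud('side');hsv=cv2.cvtColor(im,cv2.COLOR_BGR2HSV);z=w[...,2]
red=((hsv[...,0]<8)|(hsv[...,0]>172))&(hsv[...,1]>150)&(z>.045)&(z<.055)&(w[...,0]>.45)&(w[...,1]>-.2)&(w[...,1]<0)
print(cv2.minAreaRect(w[red][:,:2].astype(np.float32)))
cv2.imwrite('pics/a3.png',cv2.resize(im[160:270,210:320],(550,550),interpolation=2))
E
```

```text
turn [-0.01 -0.    0.09] shift(start axes) [0.0058 0.0031 0.0885] (final axes) [0.0058 0.0031 0.0885] t 41.125
0.075 0
0.085 0
0.095 0
0.105 7 lat min/max/mid -0.0011 0.0057 0.0023 toward med/max 0.0049 0.0065 blue 0.0
0.115 4 lat min/max/mid 0.0011 0.0056 0.0033 toward med/max 0.005 0.0058 blue 0.0
0.125 2
0.135 5 lat min/max/mid 0.0053 0.0141 0.0097 toward med/max 0.0102 0.0136 blue 0.8
0.142 24 lat min/max/mid 0.0029 0.0139 0.0084 toward med/max 0.0067 0.0132 blue 0.46
0.149 8 lat min/max/mid 0.0028 0.0093 0.0061 toward med/max 0.0079 0.0085 blue 0.0
0.157 11 lat min/max/mid 0.0027 0.0112 0.0069 toward med/max 0.0081 0.0107 blue 0.0
lowest px rows [np.int64(221), np.int64(221), np.int64(221), np.int64(222), np.int64(222), np.int64(222)]
l [ 0.88927249 -0.45737779] d [-0.45737779 -0.88927249]
[0.1094 0.1103 0.1114 0.1118 0.1125 0.114  0.1141 0.1169 0.1176 0.1182
 0.1228 0.1254]
((0.5596472024917603, -0.12639157474040985), (0.07119950652122498, 0.07057199627161026), 85.61553955078125)
```

View pics/a3.png

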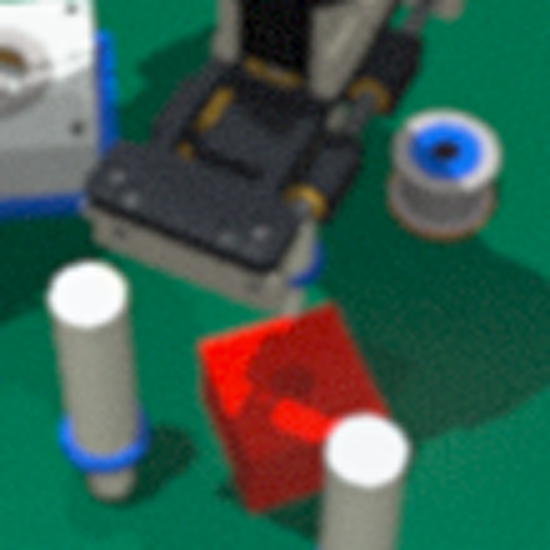

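The drift is still upright in the gripper, with its collar at (310,262), and the hole is free at about (290,375). I align to the recorded grasp position and go down.

Call:
move_arm:
  rows: "0 0 0 0.0058 0.0031 0 0.02;0 0 0 0 0 0.02 0.02;0 0 0 0 0 0.015 0.02;0 0 0 0 0 0.01 0.02;0 0 0 0 0 0 0.02;0 0 0 0 0 0 0.02"

```text
t: 41.92
eef_pos: [0.5594, -0.1294, 0.1332]
ee_rot: [-3.141, -0.001, -0.907]
force: [0.6, 0.5, -2.2]
width: 0.0223
gripper_force: 55.0
```

Call:
move_arm:
  rows: "0 0 0 -0.001 -0.0003 0 0.02;0 0 0 0 0 0 0.02;0 0 0 0 0 0.005 0.02;0 0 0 0 0 0.005 0.02;0 0 0 0 0 0.003 0.02;0 0 0 0 0 0.003 0.02;0 0 0 0 0 0 0.02"

```text
t: 42.8
eef_pos: [0.5585, -0.1284, 0.1164]
ee_rot: [3.141, 0.0, -0.907]
force: [0.1, -0.4, -1.8]
width: 0.0225
gripper_force: 55.0
```

Call:
move_arm:
  rows: "0 0 0 0 0 0.003 0.02;0 0 0 0 0 0.003 0.02;0 0 0 0 0 0 0.02"

```text
t: 43.18
eef_pos: [0.5584, -0.1284, 0.1105]
ee_rot: [3.141, 0.0, -0.907]
force: [-0.3, -0.0, -0.2]
width: 0.0222
gripper_force: 55.0
```

Call:
move_arm:
  rows: "0 0 0 0 0 0.006 0.02;0 0 0 0 0 0.006 0.02;0 0 0 0 0 0.004 0.02;0 0 0 0 0 0.002 0.02;0 0 0 0 0 0.001 0.02;0 0 0 0 0 0 0.02"

```text
t: 43.92
eef_pos: [0.5587, -0.1284, 0.0918]
ee_rot: [-3.142, -0.0, -0.907]
force: [-0.2, -0.0, -0.6]
width: 0.0223
gripper_force: 55.0
```

Call:
move_arm:
  rows: "0 0 0 0 0 0.001 0.02;0 0 0 0 0 0.0005 0.02;0 0 0 0 0 0 0.02"

```text
t: 44.3
eef_pos: [0.5586, -0.1284, 0.0903]
ee_rot: [3.142, 0.0, -0.907]
force: [-0.1, -1.2, -1.4]
width: 0.0223
gripper_force: 55.0
```

Call:
move_arm:
  rows: "0 0 0 0 0 0.0005 0.02;0 0 0 0 0 0 0.02"

```text
t: 44.55
eef_pos: [0.5587, -0.1284, 0.0898]
ee_rot: [-3.141, -0.0, -0.907]
force: [0.2, -0.1, -1.4]
width: 0.0226
gripper_force: 55.0
```

Call:
move_arm:
  rows: "0 0 0 0 0 0.0005 0.02;0 0 0 0 0 0.0004 0.02;0 0 0 0 0 0 0.02"

```text
t: 44.92
eef_pos: [0.5588, -0.1284, 0.0898]
ee_rot: [-3.141, -0.001, -0.907]
force: [-2.8, 1.4, 7.8]
width: 0.0225
gripper_force: 55.0
```

Call:
move_arm:
  rows: "0 0 0 0 0 0 0.026;0 0 0 0 0 0 0.035;0 0 0 0 0 0 0.05;0 0 0 0 0 0 0.06;0 0 0 0 0 0 0.06;0 0 0 0 0 0 0.06"

```text
t: 45.68
eef_pos: [0.5586, -0.1284, 0.0888]
ee_rot: [3.142, 0.0, -0.907]
force: [-1.3, -0.1, 0.1]
width: 0.0595
gripper_force: 0.0
```

Call:
move_arm:
  rows: "0 0 0 0 0 -0.005 0.06;0 0 0 0 0 -0.02 0.06;0 0 0 0 0 -0.04 0.06;0 0 0 0 0 -0.04 0.06;0 0 0 0 0 -0.04 0.06;0 0 0 -0.05 -0.02 0 0.06;0 0 0 -0.05 -0.02 0 0.06;0 0 0 0 0 0 0.06"

```text
t: 46.68
eef_pos: [0.5279, -0.0224, 0.2348]
ee_rot: [-3.14, -0.0, -0.904]
force: [0.0, -0.7, -1.1]
width: 0.0597
gripper_force: 0.0
```

Call:
move_arm:
  rows: "0 0 0 -0.06 -0.0125 0 0.06;0 0 0 -0.06 -0.0125 0 0.06;0 0 0 -0.06 -0.0125 0 0.06;0 0 0 -0.06 -0.0125 0 0.06;0 0 0 -0.06 -0.0125 0 0.06;0 0 0 -0.06 -0.0125 0 0.06;0 0 0 -0.06 -0.0125 0 0.06;0 0 0 0 0 0 0.06"

```text
t: 47.68
eef_pos: [0.3377, 0.3628, 0.2339]
ee_rot: [-3.141, 0.0, -0.903]
force: [0.9, -0.3, 0.7]
width: 0.0596
gripper_force: 0.0
```

```bash
python3 - <<'E'
from h import *
t,_=grab('top');s,_=grab('side')
cv2.imwrite('pics/a4.png',np.hstack([cv2.resize(t[150:270,200:320],(400,400),interpolation=2),cv2.resize(s[140:280,180:320],(400,400),interpolation=2)]))
from m2 import flange
for n in('top','side'):
    try: flange(n)
    except Exception as e: print(n,e)
E
sed -i 's/^im.*_=load.*//;/crop1/d;/b2=/d' m.py; python3 m.py 2>&1 | grep -v hous
```

```text
top block (array([-0.0073, -0.0062,  0.0474]), 244, np.float64(0.0018))
top ring (array([ 0.004 , -0.0008,  0.0525]), 139, np.float64(0.0015))
 circ (0.49532315135002136, 0.12099755555391312) 0.03277027979493141 65 [0.49794806 0.12229036 0.05463599]
side block (array([0.008 , 0.0028, 0.0486]), 254, np.float64(0.0013))
side ring (array([0.0018, 0.0082, 0.0532]), 175, np.float64(0.0013))
 circ (0.4975152611732483, 0.12275116890668869) 0.03373010456562042 100 [0.49774222 0.12296042 0.05460374]
top red top 333 0.04979887476365241 ((0.5575429201126099, -0.1286919116973877), (0.06815872341394424, 0.07090352475643158), 85.54773712158203)
 white [312. 190.] [308 186   9  11  60] ztop 0.1432 topc [ 0.5566 -0.1289  0.1411] ext [0.0216 0.0207 0.0043] 26
 white [348. 195.] [339 188  16  16 124] ztop 0.1618 topc [ 0.5375 -0.2322  0.1601] ext [0.0267 0.0286 0.0045] 41
 white [309. 220.] [304 215  12  13 111] ztop 0.1615 topc [ 0.4657 -0.1137  0.1593] ext [0.0287 0.0289 0.0053] 60
         7,   1,   0,   0,   0,   0,   0]), array([0.043, 0.044, 0.045, 0.046, 0.047, 0.048, 0.049, 0.05 , 0.051,
     
[... 319 characters left out ...]
175987244), 84.64559173583984)
 white [268. 223.] [263 210  11  28 244] ztop 0.1423 topc [ 0.5584 -0.1282  0.1408] ext [0.0225 0.0234 0.0046] 79
 white [228. 230.] [220 213  17  35 449] ztop 0.1604 topc [ 0.4676 -0.1131  0.159 ] ext [0.0302 0.0312 0.0062] 141
 white [282. 260.] [274 243  17  36 472] ztop 0.1607 topc [ 0.5396 -0.2308  0.1592] ext [0.0307 0.0305 0.0052] 168
         3,   2,   0,   0,   0,   0,   0]), array([0.043, 0.044, 0.045, 0.046, 0.047, 0.048, 0.049, 0.05 , 0.051,
       0.052, 0.053, 0.054, 0.055, 0.056, 0.057, 0.058, 0.059, 0.06 ,
       0.061, 0.062, 0.063]))
 rect ((0.4976848065853119, 0.12330996990203857), (0.11268296092748642, 0.11009305715560913), 70.2681884765625)
```

View pics/a4.png

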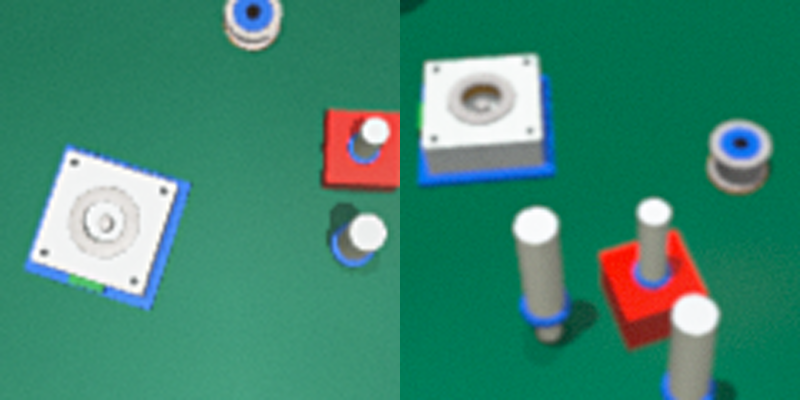

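The cup lies flush and square at (105,222), with its flange 4.6–5.1 mm above the block top. The drift hangs upright in the stand at (653,240) with its collar down. The arm is clear of everything, so I hand in.

```bash
python3 -c "
from station import arm
print(arm.job_done())"
```

```text
the job is handed in; nothing more can be done
None
```

The job is handed in (no verdict was returned): by camera the bearing cup is home and square, proven with pushes of about 20 N on two opposite sides, and the drift hangs collar-down in its stand with the arm clear.

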